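# Lock the strainer ring with the pin spanner that fits

### The job

Lift the pin spanner that fits the strainer's lock ring up and off its fork on the rack, set both of its prongs down into the ring's two holes, and only then turn the ring clockwise, seen from above, with the spanner until the ring's ear meets the stop. Then lift the spanner out and hang it back, upright, on the fork it came from, and let go. Do not touch the ring with the gripper, and leave the other two spanners, the rubber coupling and the standing pipe where they are.

Things in the scene. Friction and masses are not known exactly. Their poses are not given: they have to be found in the camera images.
- strainer: Fixed black plastic pipe strainer on a 130 x 130 x 20 mm timber block, flange 100 mm across. A level pipe stub 44 mm thick, 50 mm high, reaches 95 mm out along its +x; on its -x side an upright riser pipe, 51 mm in diameter, axis 85 mm from the ring's axis, stands 140 mm high. Origin on the bench under the ring's vertical axis. Flange top (floor of the ring's holes) 85 mm high.
- lock_ring (a joint): Angle of the steel lock ring on the strainer, rad: 0 = fully unlocked, grows as the ring turns clockwise seen from above, hard stop at 1.15 = locked. It starts between 0 and 0.3, needs about 0.25 N m and stays where it is left. Flat ring, 92 mm outside and 28 mm inside diameter, 14 mm thick, top face 99 mm above the bench. A plastic boss in its bore stays 4 mm below the top.
- hole_a (a point): Centre of the mouth of one of the ring's two holes, on its top face, 28 mm from the ring's axis. It turns with the ring; z up, x outwards from the axis. Both holes are round, open, 10.8 mm in diameter and 14 mm deep, 56 mm apart centre to centre on opposite sides of the axis.
- hole_b (a point): Centre of the mouth of the opposite hole, on the ring's top face.
- ring_ear (a point): Top of the small steel ear on the ring's rim, 51.5 mm from the axis, a quarter turn counter-clockwise (seen from above) from hole_a; turns with the ring.
- stop_lug (a point): Top of the fixed black stop lug on the strainer's flange, 55 mm from the axis, 99 mm above the bench; the ear comes to rest against it when locked (their centres then stand 0.24 rad apart round the axis).
- rack: Fixed tool rack: timber foot 100 x 310 mm, two end posts and a dark steel rail 165 mm high at x = 38 to 52 mm of its frame. Origin on the bench under the middle fork's hanging place; x points from the forks' open ends towards the rail, y along the rail. Three forks at y = -95, 0 and +95 mm, all open towards -x; a spanner hangs with its axis at x about 0.
- fork_mid (a point): Middle fork's hanging place, level with the tops of its bars, 165 mm above the bench; axes as the rack's. Each fork is two level round bars 7 mm thick, 28 mm apart centre to centre (21 mm free gap), from the rail to x = -28 mm; their tips turn up 9 mm and end at x = -36 mm. To unhook a spanner lift it 12 mm or more, then draw it out towards -x.
- spanner_m: The medium of three T-handled pin spanners, the one that fits the ring. Dark steel, 112 mm tall, upright while hung, 0.15 to 0.3 kg. Origin on its axis at the level of the prong tips; z up along the stem, x along the bridge and handle (parallel; a half turn gives the same tool). Flat bridge bar 72 x 16 mm (x, y) from 12 to 20 mm above the tips, then a round stem 11 mm in diameter.
- prong_a (a point): Centre of the tip of one prong of the medium spanner, 28 mm along its +x. Both prongs are round, 6 mm in diameter, 12 mm long below the bridge, tips tapered to 3.6 mm; 56 mm apart centre to centre.
- prong_b (a point): Centre of the tip of its other prong, 28 mm along its -x.
- spanner_m_disc (a point): Medium spanner: centre of the underside of its round hanging disc, 62 mm above the prong tips. The disc, 38 mm in diameter and 4 mm thick, lies on the fork's two bars with the stem between them.
- spanner_m_grip (a point): Medium spanner: middle of its flat-sided handle bar, 102 mm above the prong tips. The bar is 58 mm long (spanner's x), 12 mm thick (y) and 20 mm high.
- spanner_s: Small spanner, same shape and heights, prongs 40 mm apart, bridge 56 mm long; does not fit. Hangs on another fork; leave alone. Origin at the prong tips on its axis.
- spanner_l: Large spanner, same shape and heights, prongs 72 mm apart, bridge 88 mm long; does not fit. Hangs on another fork; leave alone. Origin at the prong tips on its axis.
- coupling: Loose black rubber pipe coupling with two steel bands, standing upright, 70 mm in diameter (band screws stick out 14 mm more on one side), 85 mm high; origin at the centre of its underside. Leave alone.
- pipe: Loose black plastic pipe offcut standing upright, 58 mm in diameter (68 mm at its socket foot), 295 mm high; origin at the centre of its underside. Leave alone.
There are look-alikes about, which are no part of the job. What is shaped like the spanner_m but red or yellow is not meant.

How it is judged:
By the outcome, as a careful person would: the job done as asked, in the order asked, and still so for the second after the job is handed in, with the robot touching nothing.
It also fails if it takes over 64 s, if anything falls off the work surface, if the arm or the gripper's body presses on something with over 40 N, if the wrist force passes 120 N, or if a joint passes its speed limit or range.

### The arm

A 6-joint arm with a two-finger parallel gripper is mounted at the origin on the work surface. World frame = base frame: x ahead of the robot, y to its left, z up, the work surface at z = 0. Lengths are in m, angles in rad, forces in N, time in s.
With the tool pointing down it reaches from about 0.35 to 0.925 m from the base axis. Payload 6.4 kg.
Tool frame: the origin (TCP) lies at the very end of the fingers, on their centre line; the grasp point (between the pads) lies 19 mm behind it; z points along the fingers, x is the direction in which the jaws open and shut, and the axes are right-handed (so a half turn about z gives the same grasp; the last joint's range is limited). The gripper opens to 94 mm and grips with 3 to 60 N. Pads are 16 mm wide; open, the fingers measure 119 mm over their backs; the gripper's body (75 mm by 177 mm) begins 78 mm behind the grasp point.
Start: joints at [0.982, 0.245, 1.558, -0, 1.339, -0.174], TCP at [0.262, 0.595, 0.205] pointing down, gripper open.
Joint ranges: [-3.13, 3.13], [-1.02, 2.26], [0.13, 2.54], [-0.95, 4.09], [0.21, 2.88], [-2.74, 2.74]. Speed limits (rad/s): [2.57, 2.57, 3.14, 3.14, 3.14, 3.14].

### API

Orientations are given as a rotation vector (axis times angle).
In Python, from station import observe, read_camera, finish_job gives the robot as it stands.
- The arm moves only by the tool servo_tool, never from a script. Its argument "moves" is a list of rows, each an object of numbers: "tx", "ty", "tz": the shift along the tool's x, y, z in cm; "roll": the turn about the tool's z in degrees; "claw": the opening, from -1 (shut) to 1 (fully open). In form: [{"tx": .., "ty": .., "tz": .., "roll": .., "claw": ..}, ...]. A call has 1 to 20 rows; each row is the pose to reach, as a shift and turn from the pose commanded when the call began, along the tool's axes at that moment; what a row does not reach only later rows make up. A row lasts 1/10 s, in which the tool goes at most 50 mm and 8.59 degrees, less where a joint would pass 70% of its speed; a pose out of reach is approached as far as the arm can. A call with a gripper value outside its range is refused whole. The fingers move at their own pace and stop on an object; "newtons" is the grip in N (left out, the last holds). Time passes only in rows, so rows that repeat a pose let the fingers close. It gives the time, the measured TCP pose, the force and the opening at its end, in the units of the state.
- observe(): the state, without advancing time (a new reading comes with each control period).
- read_camera(name): name is "side" or "top" or "wrist"; returns a dict with "image" (400x640x3 uint8, red, green, blue), "mtx" (3x3 intrinsics, pixels), "R" (3x3) and "t" (3): a world point X has camera coordinates R X + t; the wrist camera has in their place "mount" (4x4, takes a point from camera to tool coordinates, whose origin is the TCP and whose axes are the tool frame's). Camera axes: x right, y down, z forward; pixel columns grow to the right and rows downward; lengths in m; the calibration is good to about 2 mm. A picture is of the moment at which its call begins: read the wrist's pose just before it. There is no depth.
- finish_job(): hands the job in, once; it reports no verdict.
The state is a dict: "time": time; "joints": joint angles; "qvel": joint speeds; "effort": joint torques, N m; "tool_pos": TCP position; "tool_rot": TCP orientation; "ft_force": force on the tool from outside, world axes, zero at the start; "ft_torque": the same for the moment, N m; "finger_gap": opening from 0.0 (shut) to 1.0 (fully open).
Only numpy, scipy, OpenCV 4.12 (cv2) and the standard library are available. Lean on these libraries where they do the work, as an engineer would, in place of code of your own. Each camera call takes 0.05 s, during which the arm holds its last target.

## Working session

There is one attempt and no reset: what is moved stays moved. The work goes in short steps, Python scripts to look and compute and a tool call to move; the robot and the scene stay as the last step left them, time stands still between calls to the robot, and variables do not carry over. Pictures are saved under pics/ and viewed, and the job is handed in when it is done.

Besides the shell and the picture viewer there is one more tool, called after "Emit:" by a JSON object that holds its "name" and its "arguments", one argument or row to a line. servo_tool: Moves the arm, as the interface text tells. Its arguments: {"type":"object","properties":{"moves":{"type":"array"},"newtons":{"type":"number"}},"required":["moves"]}

```bash
ls; mkdir -p pics; cat > h.py <<'E'
import numpy as np, cv2, json
from station import observe, read_camera, finish_job
E
python3 - <<'E'
from h import *
s=observe(); print({k:np.round(v,3).tolist() for k,v in s.items()})
for n in ["side","top","wrist"]:
    c=read_camera(n); cv2.imwrite(f"pics/{n}0.png",c["image"][:,:,::-1])
    print(n,{k:np.round(v,4).tolist() for k,v in c.items() if k!="image"})
E
```

```text
pics
{'time': 0.0, 'joints': [0.982, 0.246, 1.559, 0.0, 1.339, -0.174], 'qvel': [-0.001, 0.002, -0.0, 0.002, -0.002, 0.0], 'effort': [0.001, -41.583, -31.46, 0.069, 0.033, -0.0], 'tool_pos': [0.262, 0.594, 0.204], 'tool_rot': [2.631, 1.716, -0.003], 'ft_force': [0.191, 1.092, 0.395], 'ft_torque': [-0.043, 0.025, 0.029], 'finger_gap': 0.999}
side {'mtx': [[497.5161, 0.0, 328.8286], [0.0, 497.5161, 192.3578], [0.0, 0.0, 1.0]], 'R': [[0.8947, -0.4464, 0.0164], [-0.2385, -0.5083, -0.8275], [0.3777, 0.7364, -0.5612]], 't': [-0.4637, 0.2586, 1.1138]}
top {'mtx': [[432.6768, 0.0, 312.0978], [0.0, 432.6768, 206.6544], [0.0, 0.0, 1.0]], 'R': [[-0.0115, -0.9999, -0.0022], [-0.9904, 0.0117, -0.1378], [0.1378, 0.0006, -0.9905]], 't': [-0.0029, 0.5354, 1.2471]}
wrist {'mtx': [[297.3438, 0.0, 320.9851], [0.0, 297.3438, 201.3216], [0.0, 0.0, 1.0]], 'mount': [[1.0, 0.0007, -0.0003, -0.001], [-0.0006, 0.9632, 0.2686, -0.0776], [0.0005, -0.2686, 0.9632, -0.1796], [0.0, 0.0, 0.0, 1.0]]}
```

View pics/side0.png

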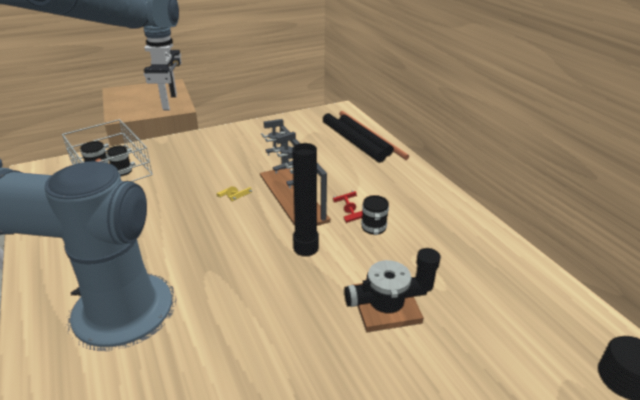

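View pics/top0.png

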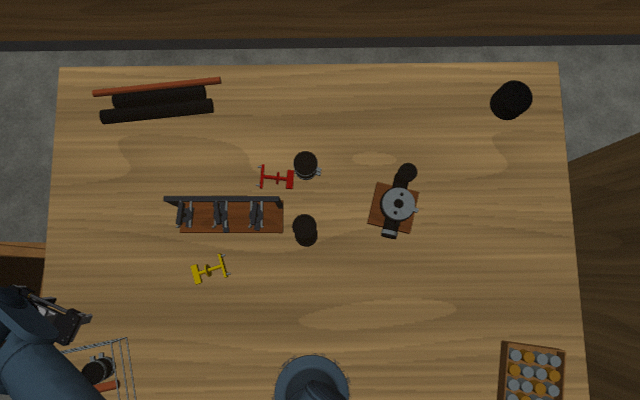

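View pics/wrist0.png

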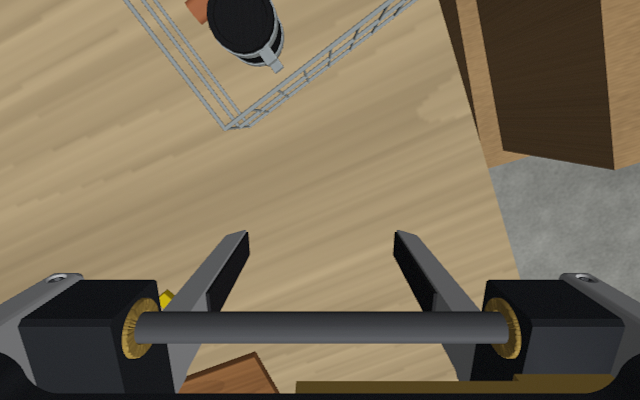

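```bash
python3 - <<'E'
from h import *
a=cv2.imread("pics/top0.png")
cv2.imwrite("pics/z1.png",cv2.resize(a[185:245,150:330],None,fx=4.4,fy=4.4,interpolation=cv2.INTER_CUBIC))
cv2.imwrite("pics/z2.png",cv2.resize(a[150:250,355:445],None,fx=6,fy=6,interpolation=cv2.INTER_CUBIC))
s=cv2.imread("pics/side0.png")
cv2.imwrite("pics/z3.png",cv2.resize(s[110:230,250:350],None,fx=5,fy=5,interpolation=cv2.INTER_CUBIC))
E
```

```text
(no output)
```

View pics/z1.png

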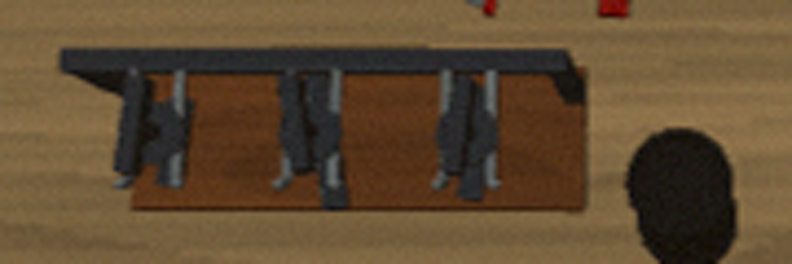

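View pics/z2.png

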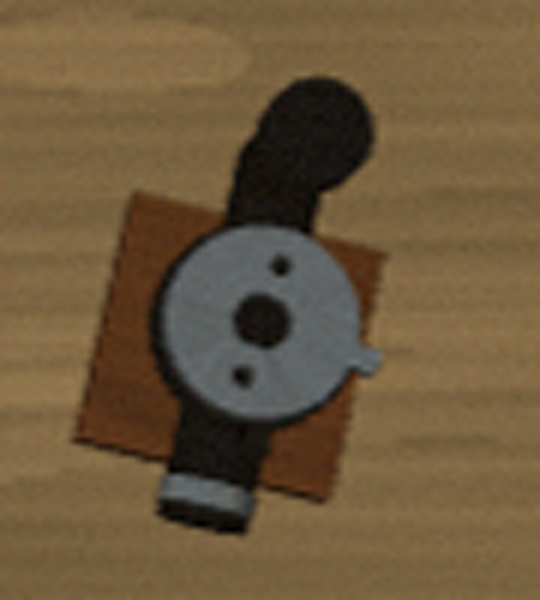

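View pics/z3.png

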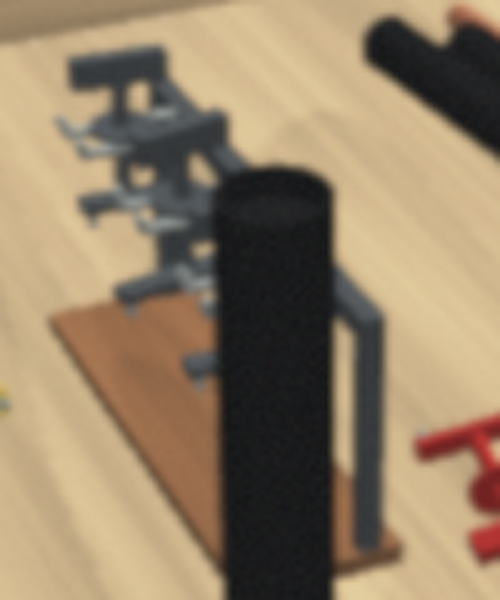

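```bash
cat >> h.py <<'E'
from scipy.spatial.transform import Rotation as Ro
def ray_plane(K,R,t,px,z):
    d=R.T@(np.linalg.inv(K)@np.array([px[0],px[1],1.])); o=-R.T@t
    return o+d*(z-o[2])/d[2]
def save(n,name):
    s=observe(); c=read_camera(n); cv2.imwrite(f"pics/{name}.png",c["image"][:,:,::-1])
    if n=="wrist":
        T=np.eye(4);T[:3,:3]=Ro.from_rotvec(s["tool_rot"]).as_matrix();T[:3,3]=s["tool_pos"]
        W=np.linalg.inv(T@c["mount"]); c["R"],c["t"]=W[:3,:3],W[:3,3]
    c.pop("image"); json.dump({k:np.asarray(v).tolist() for k,v in c.items()},open(f"pics/{name}.json","w"))
    return s
def bp(name,px,z):
    c={k:np.array(v) for k,v in json.load(open(f"pics/{name}.json")).items()}
    return ray_plane(c["mtx"],c["R"],c["t"],px,z)
def pr(name,X):
    c={k:np.array(v) for k,v in json.load(open(f"pics/{name}.json")).items()}
    p=c["mtx"]@(c["R"]@np.asarray(X,float)+c["t"]); return p[:2]/p[2]
def delta(pos,yaw_deg=None):
    s=observe(); R=Ro.from_rotvec(s["tool_rot"]).as_matrix()
    print("R",np.round(R,3).tolist(),"d cm",np.round(100*R.T@(np.array(pos)-s["tool_pos"]),2), "toolx heading deg",np.degrees(np.arctan2(R[1,0],R[0,0])))
E
python3 - <<'E'
from h import *
save("top","top1")
for n,p,z in [("forkR",(256.4,185+130/4.4),.165),("forkM",(220.7,185+130/4.4),.165),("forkL",(185.2,214),.165),("rail end L",(150+62/4.4,185+60/4.4),.165),("rail end R",(150+570/4.4,185+60/4.4),.165),
 ("ring",(355+262/6,150+322/6),.099),("hole1",(355+281/6,150+266/6),.099),("hole2",(355+243/6,150+376/6),.099),("ear",(355+372/6,150+360/6),.099),("pipe",(303,224),.295),("riser",(355+320/6,150+130/6),.14)]:
    print(n,np.round(bp("top1",p,z),4))
delta([0.48,0.2,0.40])
E
```

```text
forkR [0.498  0.1394 0.165 ]
forkM [0.4992 0.2345 0.165 ]
forkL [0.5017 0.3292 0.165 ]
rail end L [0.5439 0.3869 0.165 ]
rail end R [0.5402 0.0777 0.165 ]
ring [ 0.5323 -0.2538  0.099 ]
hole1 [ 0.5589 -0.2638  0.099 ]
hole2 [ 0.5068 -0.2439  0.099 ]
ear [ 0.5137 -0.3047  0.099 ]
pipe [0.4585 0.0126 0.295 ]
riser [ 0.6153 -0.2757  0.14  ]
R [[0.403, 0.915, -0.001], [0.915, -0.403, -0.001], [-0.001, -0.0, -1.0]] d cm [-27.34  35.87 -19.5 ] toolx heading deg 66.22933337995423
```

Emit:
{"name": "servo_tool", "arguments": {
  "moves": [
    {"tz":-5},
    {"tz":-10},
    {"tz":-15},
    {"tz":-19.5,"roll":-8},
    {"tx":-5,"ty":5,"tz":-19.5,"roll":-16},
    {"tx":-8,"ty":9,"tz":-19.5,"roll":-23.8},
    {"tx":-11,"ty":13,"tz":-19.5,"roll":-23.8},
    {"tx":-14,"ty":17,"tz":-19.5,"roll":-23.8},
    {"tx":-17,"ty":21,"tz":-19.5,"roll":-23.8},
    {"tx":-20,"ty":25,"tz":-19.5,"roll":-23.8},
    {"tx":-22.5,"ty":29,"tz":-19.5,"roll":-23.8},
    {"tx":-24,"ty":33,"tz":-19.5,"roll":-23.8},
    {"tx":-24.3,"ty":34.5,"tz":-19.5,"roll":-23.8},
    {"tx":-24.3,"ty":34.5,"tz":-19.5,"roll":-23.8},
    {"tx":-24.3,"ty":34.5,"tz":-19.5,"roll":-23.8}
  ]
}}

```text
validation failed for argument at $.mo...
```

```bash
python3 - <<'E'
from h import *
s=save("wrist","w1"); print(s["joints"]); delta([0.48,0.2345,0.40])
E
```

```text
[ 9.81865700e-01  2.45529006e-01  1.55849826e+00  2.05977937e-05
  1.33870039e+00 -1.74058857e-01]
R [[0.403, 0.915, -0.0], [0.915, -0.403, -0.001], [-0.001, -0.0, -1.0]] d cm [-24.19  34.48 -19.49] toolx heading deg 66.23482805278663
```

View pics/w1.png

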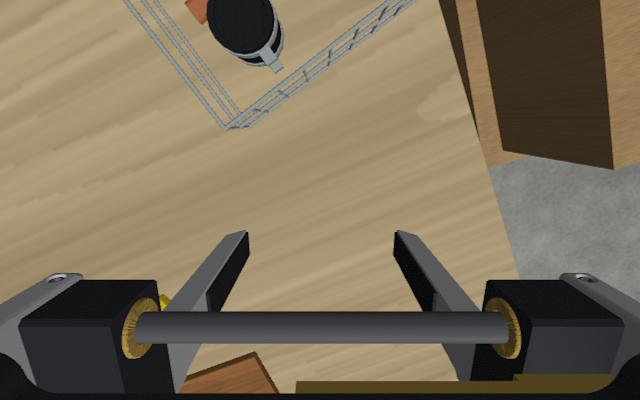

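Emit:
{"name": "servo_tool", "arguments": {
  "moves": [
    {"tx":0,"ty":0,"tz":-5,"roll":0,"claw":1},
    {"tx":0,"ty":0,"tz":-10,"roll":0,"claw":1},
    {"tx":0,"ty":0,"tz":-15,"roll":-8,"claw":1},
    {"tx":0,"ty":0,"tz":-19.5,"roll":-16,"claw":1},
    {"tx":-24.3,"ty":34.5,"tz":-19.5,"roll":-23.8,"claw":1},
    {"tx":-24.3,"ty":34.5,"tz":-19.5,"roll":-23.8,"claw":1},
    {"tx":-24.3,"ty":34.5,"tz":-19.5,"roll":-23.8,"claw":1},
    {"tx":-24.3,"ty":34.5,"tz":-19.5,"roll":-23.8,"claw":1},
    {"tx":-24.3,"ty":34.5,"tz":-19.5,"roll":-23.8,"claw":1},
    {"tx":-24.3,"ty":34.5,"tz":-19.5,"roll":-23.8,"claw":1},
    {"tx":-24.3,"ty":34.5,"tz":-19.5,"roll":-23.8,"claw":1},
    {"tx":-24.3,"ty":34.5,"tz":-19.5,"roll":-23.8,"claw":1},
    {"tx":-24.3,"ty":34.5,"tz":-19.5,"roll":-23.8,"claw":1},
    {"tx":-24.3,"ty":34.5,"tz":-19.5,"roll":-23.8,"claw":1},
    {"tx":-24.3,"ty":34.5,"tz":-19.5,"roll":-23.8,"claw":1},
    {"tx":-24.3,"ty":34.5,"tz":-19.5,"roll":-23.8,"claw":1}
  ],
  "newtons": 30
}}

```text
time: 1.85
tool_pos: [0.4792, 0.2345, 0.4005]
tool_rot: [-2.219, -2.224, -0.0]
ft_force: [0.3, 0.1, -0.8]
finger_gap: 1.002
```

```bash
python3 - <<'E'
from h import *
s=save("wrist","w1"); print(s["joints"]); delta([0.48,0.2345,0.40])
E
```

```text
[ 2.42180798e-01 -1.22072592e-01  1.59381351e+00  3.14233674e-04
  1.66984246e+00 -1.33063370e+00]
R [[-0.002, 1.0, 0.0], [1.0, 0.002, 0.0], [0.0, 0.0, -1.0]] d cm [-0.01  0.08  0.06] toolx heading deg 90.14231330916192
```

View pics/w1.png

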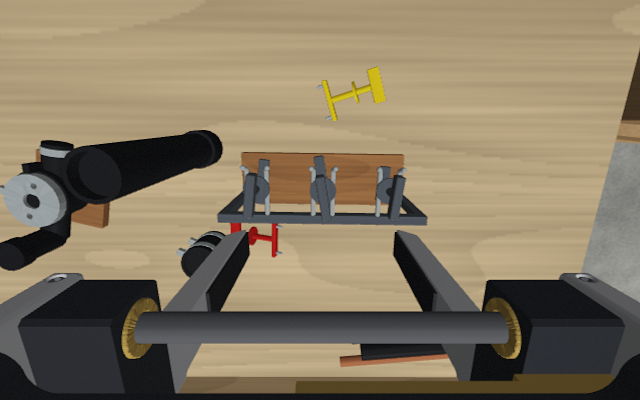

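```bash
python3 - <<'E'
from h import *
a=cv2.imread("pics/w1.png")
cv2.imwrite("pics/z4.png",cv2.resize(a[145:235,210:435],None,fx=3.5,fy=3.5,interpolation=cv2.INTER_CUBIC))
cv2.imwrite("pics/z5.png",cv2.resize(a[130:280,0:120],None,fx=4,fy=4,interpolation=cv2.INTER_CUBIC))
E
```

```text
(no output)
```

View pics/z4.png

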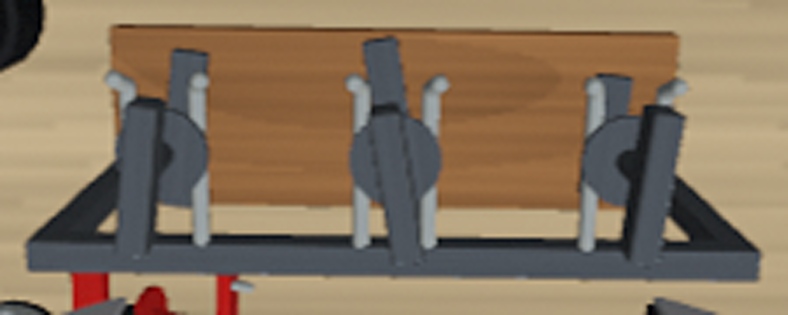

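View pics/z5.png

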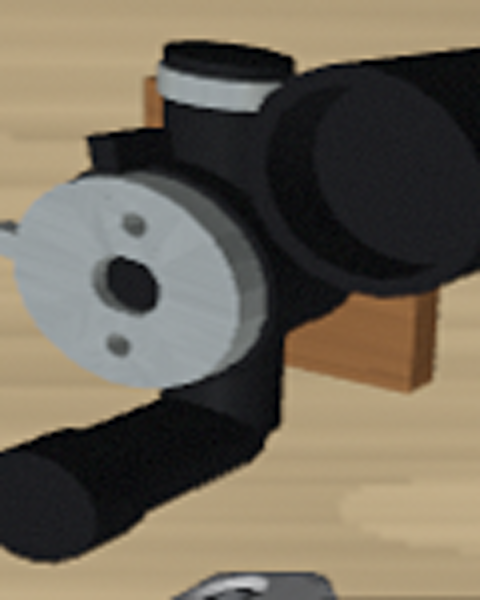

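```bash
python3 - <<'E'
from h import *
P=lambda u,v:(210+u/3.5,145+v/3.5)
for n,a in [("L",(190,51,.123)),("M",(381,39,.123)),("R",(614,75,.123)),
 ("hL-",(149,98,.215)),("hL+",(133,254,.215)),("hM-",(384,106,.215)),("hM+",(409,262,.215)),("hR-",(667,107,.215)),("hR+",(645,263,.215)),
 ("discL",(163,157,.169)),("discM",(396,160,.169)),("discR",(626,158,.169)),("tipL1",(117,78,.172)),("tipL2",(199,80,.172)),("tipM1",(357,82,.172)),("tipM2",(438,82,.172))]:
    print(n,np.round(bp("w1",P(*a[:2]),a[2]),4))
E
```

```text
L [0.4622 0.1461 0.123 ]
M [0.4567 0.2299 0.123 ]
R [0.4722 0.3328 0.123 ]
hL- [0.4666 0.1483 0.215 ]
hL+ [0.525  0.1389 0.215 ]
hM- [0.4692 0.2317 0.215 ]
hM+ [0.5278 0.241  0.215 ]
hR- [0.4693 0.3323 0.215 ]
hR+ [0.528  0.3285 0.215 ]
discL [0.499  0.1418 0.169 ]
discM [0.5    0.2364 0.169 ]
discR [0.4989 0.3297 0.169 ]
tipL1 [0.4663 0.1261 0.172 ]
tipL2 [0.4671 0.1584 0.172 ]
tipM1 [0.4677 0.2208 0.172 ]
tipM2 [0.4676 0.2528 0.172 ]
```

Emit:
{"name": "servo_tool", "arguments": {
  "moves": [
    {"tx":-5,"ty":1,"tz":2,"roll":4,"claw":0.1},
    {"tx":-9.2,"ty":1.8,"tz":4,"roll":8.5,"claw":0.1},
    {"tx":-9.2,"ty":1.8,"tz":9,"roll":8.5,"claw":0.1},
    {"tx":-9.2,"ty":1.8,"tz":11,"roll":8.5,"claw":0.1},
    {"tx":-9.2,"ty":1.8,"tz":11,"roll":8.5,"claw":0.1},
    {"tx":-9.2,"ty":1.8,"tz":11,"roll":8.5,"claw":0.1}
  ]
}}

```text
time: 2.5
tool_pos: [0.4979, 0.1424, 0.2914]
tool_rot: [2.377, 2.053, 0.001]
ft_force: [0.3, 0.2, 1.0]
finger_gap: 0.561
```

```bash
python3 - <<'E'
from h import *
s=save("wrist","w2"); print(s["joints"]); delta([0.497,0.142,0.187])
E
```

```text
[ 5.93178909e-02 -1.31664606e-01  1.79454907e+00  6.74234539e-05
  1.47782182e+00 -1.36533464e+00]
R [[0.146, 0.989, 0.003], [0.989, -0.146, 0.0], [0.001, 0.003, -1.0]] d cm [-0.07 -0.17 10.55] toolx heading deg 81.62431259300268
```

View pics/w2.png

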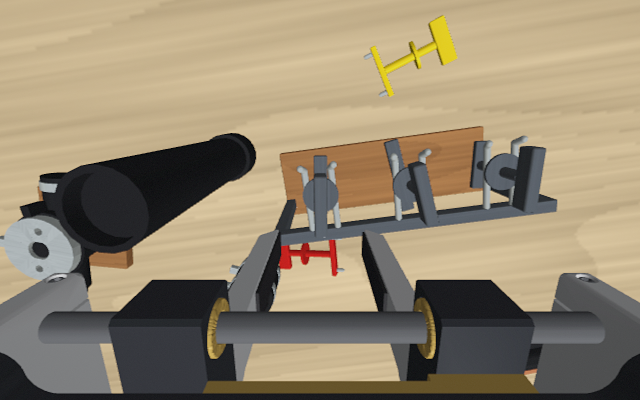

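```bash
python3 - <<'E'
from h import *
a=cv2.imread("pics/w2.png")
cv2.imwrite("pics/z6.png",cv2.resize(a[140:250,270:390],None,fx=5,fy=5,interpolation=cv2.INTER_CUBIC))
print(bp("w2",(103,206),.295), pr("w2",[.497,.142,.215]))
E
```

```text
[0.45263066 0.01188104 0.295     ] [321.69077525 207.39648623]
```

View pics/z6.png

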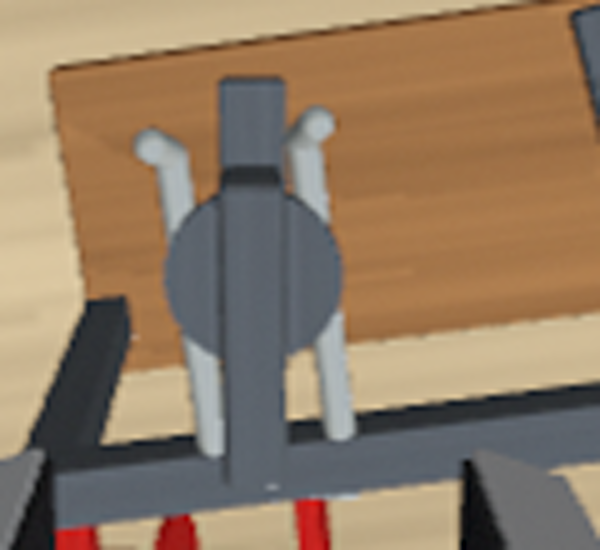

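Emit:
{"name": "servo_tool", "arguments": {
  "moves": [
    {"tx":-0.1,"ty":-0.15,"tz":4,"roll":0,"claw":0.1},
    {"tx":-0.1,"ty":-0.15,"tz":8,"roll":0,"claw":0.1},
    {"tx":-0.1,"ty":-0.15,"tz":10.5,"roll":0,"claw":0.1},
    {"tx":-0.1,"ty":-0.15,"tz":10.5,"roll":0,"claw":0.1},
    {"tx":-0.1,"ty":-0.15,"tz":10.5,"roll":0,"claw":-1},
    {"tx":-0.1,"ty":-0.15,"tz":10.5,"roll":0,"claw":-1},
    {"tx":-0.1,"ty":-0.15,"tz":10.5,"roll":0,"claw":-1},
    {"tx":-0.1,"ty":-0.15,"tz":10.5,"roll":0,"claw":-1},
    {"tx":-0.1,"ty":-0.15,"tz":10.5,"roll":0,"claw":-1},
    {"tx":-0.1,"ty":-0.15,"tz":10.5,"roll":0,"claw":-1},
    {"tx":-0.1,"ty":-0.15,"tz":10.5,"roll":0,"claw":-1},
    {"tx":-0.1,"ty":-0.15,"tz":10.5,"roll":0,"claw":-1}
  ],
  "newtons": 60
}}

```text
time: 3.75
tool_pos: [0.4965, 0.1408, 0.1859]
tool_rot: [2.379, 2.051, 0.001]
ft_force: [0.3, 2.0, 2.7]
finger_gap: 0.121
```

```bash
python3 - <<'E'
from h import *
s=save("wrist","w3"); print(s["ft_force"],s["finger_gap"]); delta([0.497,0.142,0.187])
E
```

```text
[0.33678956 2.0069793  2.71138879] 0.1209468453878991
R [[0.147, 0.989, 0.001], [0.989, -0.147, 0.0], [0.0, 0.001, -1.0]] d cm [ 0.12  0.03 -0.11] toolx heading deg 81.5328165443282
```

View pics/w3.png

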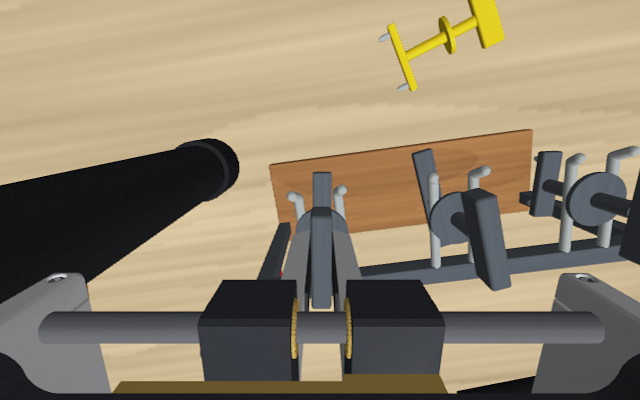

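Emit:
{"name": "servo_tool", "arguments": {
  "moves": [
    {"tx":0,"ty":0,"tz":-1,"roll":0,"claw":-1},
    {"tx":0,"ty":0,"tz":-2,"roll":0,"claw":-1},
    {"tx":0,"ty":0,"tz":-2.5,"roll":0,"claw":-1},
    {"tx":0,"ty":0,"tz":-2.5,"roll":0,"claw":-1},
    {"tx":-0.2,"ty":-1.5,"tz":-2.5,"roll":0,"claw":-1},
    {"tx":-0.5,"ty":-3.5,"tz":-2.5,"roll":0,"claw":-1},
    {"tx":-0.8,"ty":-6,"tz":-2.5,"roll":0,"claw":-1},
    {"tx":-1.1,"ty":-8,"tz":-2.5,"roll":0,"claw":-1},
    {"tx":-1.3,"ty":-9.5,"tz":-2.5,"roll":0,"claw":-1},
    {"tx":-1.3,"ty":-9.5,"tz":-2.5,"roll":0,"claw":-1}
  ],
  "newtons": 60
}}

```text
time: 4.8
tool_pos: [0.399, 0.142, 0.21]
tool_rot: [-2.379, -2.052, 0.001]
ft_force: [0.4, -0.4, -1.8]
finger_gap: 0.123
```

```bash
python3 - <<'E'
from h import *
s=save("wrist","w4"); print(s["ft_force"],s["finger_gap"]); delta([0.533,-.2538,0.187])
E
```

```text
[ 0.36184133 -0.39121702 -1.84181433] 0.12322631184753574
R [[0.147, 0.989, 0.001], [0.989, -0.147, 0.0], [0.0, 0.001, -1.0]] d cm [-37.18  18.97   2.34] toolx heading deg 81.54667974189604
```

View pics/w4.png

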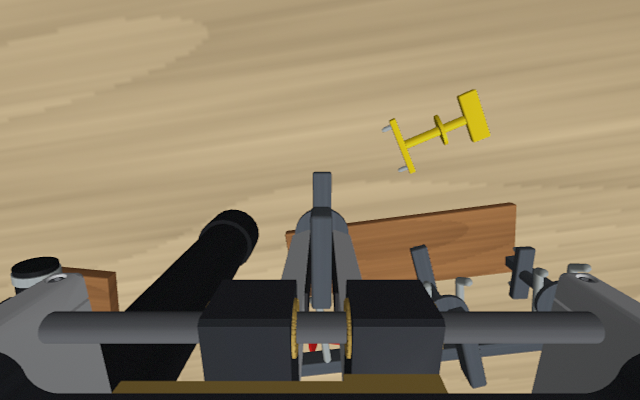

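Emit:
{"name": "servo_tool", "arguments": {
  "moves": [
    {"tx":0,"ty":0,"tz":-5,"roll":0,"claw":-1},
    {"tx":0,"ty":0,"tz":-10,"roll":0,"claw":-1},
    {"tx":0,"ty":0,"tz":-15,"roll":0,"claw":-1},
    {"tx":0,"ty":0,"tz":-20,"roll":0,"claw":-1},
    {"tx":-2,"ty":1,"tz":-22,"roll":3,"claw":-1},
    {"tx":-6,"ty":3,"tz":-22,"roll":6,"claw":-1},
    {"tx":-10,"ty":5,"tz":-22,"roll":9,"claw":-1},
    {"tx":-14,"ty":7,"tz":-22,"roll":12.2,"claw":-1},
    {"tx":-18,"ty":9,"tz":-22,"roll":12.2,"claw":-1},
    {"tx":-22,"ty":11,"tz":-22,"roll":12.2,"claw":-1},
    {"tx":-26,"ty":13,"tz":-22,"roll":12.2,"claw":-1},
    {"tx":-30,"ty":15,"tz":-22,"roll":12.2,"claw":-1},
    {"tx":-34,"ty":17,"tz":-22,"roll":12.2,"claw":-1},
    {"tx":-37.2,"ty":19,"tz":-20,"roll":12.2,"claw":-1},
    {"tx":-37.2,"ty":19,"tz":-16,"roll":12.2,"claw":-1},
    {"tx":-37.2,"ty":19,"tz":-12,"roll":12.2,"claw":-1},
    {"tx":-37.2,"ty":19,"tz":-8,"roll":12.2,"claw":-1},
    {"tx":-37.2,"ty":19,"tz":-5,"roll":12.2,"claw":-1},
    {"tx":-37.2,"ty":19,"tz":-5,"roll":12.2,"claw":-1},
    {"tx":-37.2,"ty":19,"tz":-5,"roll":12.2,"claw":-1}
  ],
  "newtons": 60
}}

```text
time: 6.85
tool_pos: [0.5339, -0.2547, 0.2607]
tool_rot: [-2.584, -1.787, 0.0]
ft_force: [0.7, -0.5, -1.6]
finger_gap: 0.122
```

```bash
python3 - <<'E'
from h import *
s=save("wrist","w5"); save("top","top5"); save("side","side5"); print(s["joints"],s["ft_force"],s["finger_gap"]); delta([0.533,-.2538,0.187])
for n,b in [("top5",(340,150,480,270)),("side5",(330,190,470,330)),]:
    a=cv2.imread(f"pics/{n}.png"); cv2.imwrite(f"pics/z{n}.png",cv2.resize(a[b[1]:b[3],b[0]:b[2]],None,fx=4,fy=4,interpolation=cv2.INTER_CUBIC))
E
```

```text
[-6.36510141e-01  6.81856411e-02  1.65468574e+00 -5.43093484e-05
  1.41896325e+00 -1.84637408e+00] [ 0.71522886 -0.48674533 -1.57524641] 0.12214170518599658
R [[0.353, 0.936, 0.004], [0.936, -0.353, -0.003], [-0.001, 0.004, -1.0]] d cm [ 0.07 -0.24  7.63] toolx heading deg 69.33266790618427
```

View pics/w5.png

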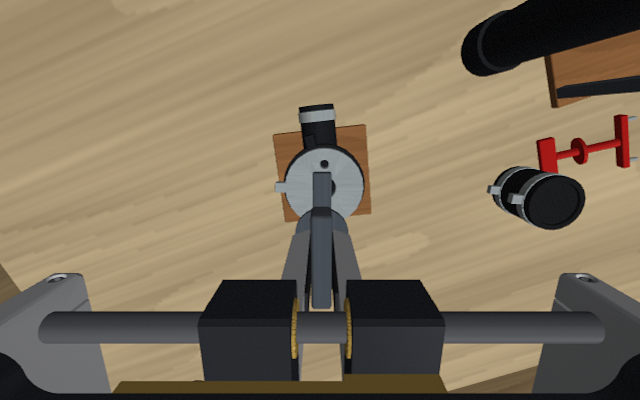

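View pics/ztop5.png

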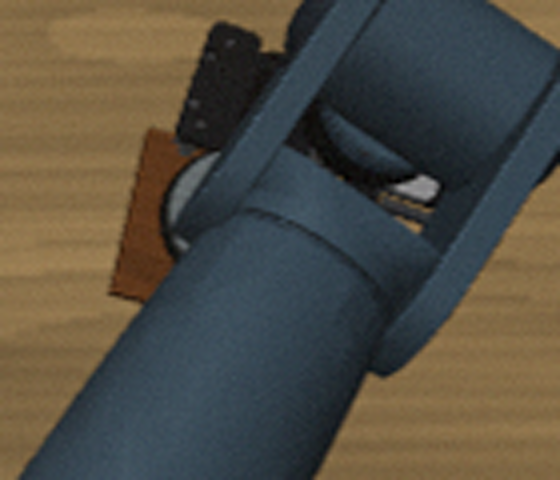

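View pics/zside5.png

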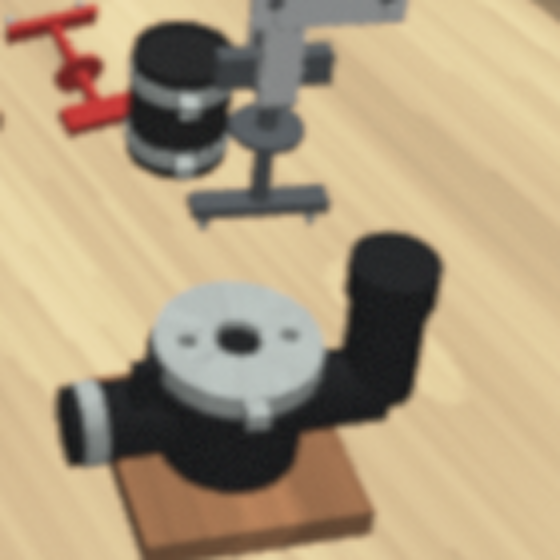

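```bash
python3 - <<'E'
from h import *
S=lambda u,v:(330+u/4,190+v/4)
def rep(n,a,b):
    print(n,np.round(a,4),np.round(b,4),"mid",np.round((a+b)/2,4),"head",np.degrees(np.arctan2((b-a)[1],(b-a)[0])),"len",np.linalg.norm(b-a))
rep("side holes",bp("side5",S(187,341),.099),bp("side5",S(290,335),.099))
z=.2607-.0829
rep("side prongs",bp("side5",S(203,223),z),bp("side5",S(310,217.5),z))
print("ring boss", bp("side5",S(238,339),.097))
print("wrist hole",bp("w5",(324,164),.099), "bridge end", bp("w5",(321.5,172),z+.02))
s=observe()
c=np.array(s["tool_pos"]);R=Ro.from_rotvec(s["tool_rot"]).as_matrix()
print("bridge end tool",R.T@(bp("w5",(321.5,172),z+.02)-c))
print("prong mid in tool", R.T@((bp("side5",S(203,223),z)+bp("side5",S(310,217.5),z))/2-c))
a=cv2.imread("pics/w5.png"); cv2.imwrite("pics/z7.png",cv2.resize(a[95:225,265:380],None,fx=5,fy=4.5,interpolation=cv2.INTER_CUBIC))
E
```

```text
side holes [ 0.5105 -0.2433  0.099 ] [ 0.5633 -0.2634  0.099 ] mid [ 0.5369 -0.2534  0.099 ] head -20.82191594969739 len 0.05652853727093269
side prongs [ 0.5154 -0.2404  0.1778] [ 0.5682 -0.2606  0.1778] mid [ 0.5418 -0.2505  0.1778] head -20.94212071291599 len 0.05654645424667811
ring boss [ 0.53744731 -0.25218206  0.097     ]
wrist hole [ 0.50935311 -0.24287502  0.099     ] bridge end [ 0.50081262 -0.24285821  0.1978    ]
bridge end tool [-0.0004646  -0.03635791  0.06533633]
prong mid in tool [0.00686446 0.00463481 0.08551017]
```

View pics/z7.png

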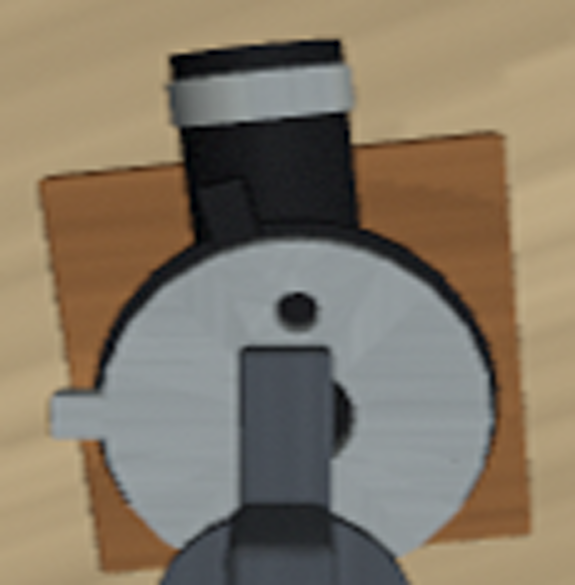

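Emit:
{"name": "servo_tool", "arguments": {
  "moves": [
    {"tx":-0.1,"ty":-0.2,"tz":3,"roll":0,"claw":-1},
    {"tx":-0.1,"ty":-0.2,"tz":5.5,"roll":0,"claw":-1},
    {"tx":-0.1,"ty":-0.2,"tz":6.8,"roll":0,"claw":-1},
    {"tx":-0.1,"ty":-0.2,"tz":6.8,"roll":0,"claw":-1},
    {"tx":-0.1,"ty":-0.2,"tz":6.8,"roll":0,"claw":-1}
  ],
  "newtons": 60
}}

```text
time: 7.5
tool_pos: [0.5321, -0.2549, 0.1942]
tool_rot: [2.582, 1.786, 0.001]
ft_force: [1.2, -0.3, -1.6]
finger_gap: 0.123
```

```bash
python3 - <<'E'
from h import *
s=save("wrist","w6"); save("side","side6"); print(s["ft_force"],s["finger_gap"]); delta([0.533,-.2538,0.187])
a=cv2.imread("pics/side6.png"); cv2.imwrite("pics/z8.png",cv2.resize(a[225:315,340:440],None,fx=6,fy=6,interpolation=cv2.INTER_CUBIC))
a=cv2.imread("pics/w6.png"); cv2.imwrite("pics/z9.png",cv2.resize(a[95:225,265:380],None,fx=5,fy=4.5,interpolation=cv2.INTER_CUBIC))
E
```

```text
[ 1.20346499 -0.33364115 -1.61290522] 0.12344631928055769
R [[0.353, 0.936, 0.003], [0.936, -0.353, -0.002], [-0.001, 0.003, -1.0]] d cm [0.14 0.02 0.76] toolx heading deg 69.33802438501213
```

View pics/z8.png

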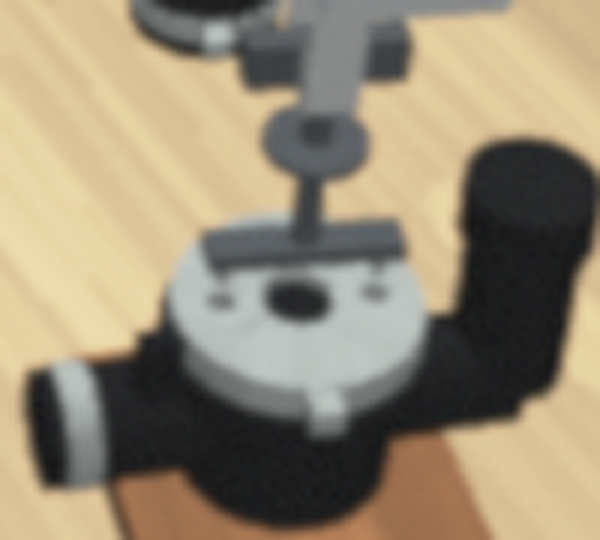

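View pics/z9.png

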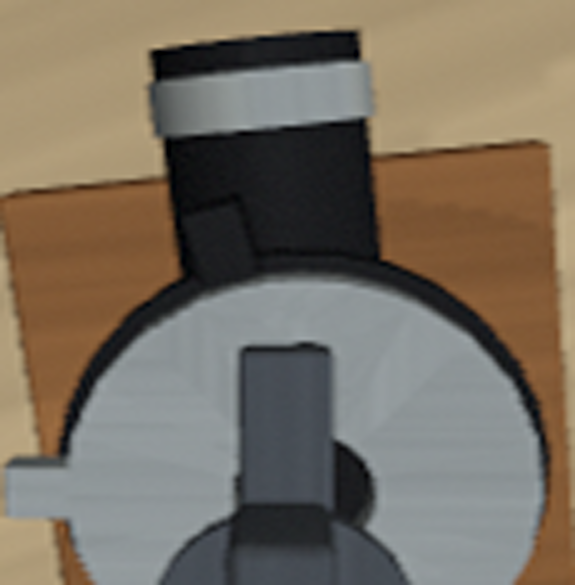

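```bash
python3 - <<'E'
from h import *
s=observe();c=np.array(s["tool_pos"]);R=Ro.from_rotvec(s["tool_rot"]).as_matrix()
W=lambda u,v:(265+u/5,95+v/4.5)
for n,p,z in [("hole edge",(308,342),.099),("bridge end",(286,347),.131),("ring L",(67,470),.099),("ring R",(547,470),.099),("ring top edge",(300,270),.099),("bore R",(375,490),.099)]:
    print(n,np.round(1000*R.T@(bp("w6",W(*p),z)-c),1))
S=lambda u,v:(340+u/6,225+v/6)
for n,p,z in [("holeL",(221,300),.099),("holeR",(376,292),.099),("tipL",(224,281),.111),("tipR",(377,274),.111)]:
    print(n,np.round(1000*R.T@(bp("side6",S(*p),z)-c),1))
E
```

```text
hole edge [  4.2 -30.8  95.5]
bridge end [ -0.  -35.3  63.5]
ring L [-41.8  -3.2  95.7]
ring R [50.1 -3.3 95.6]
ring top edge [  2.7 -45.6  95.5]
bore R [17.3  1.1 95.6]
holeL [  4.1 -24.6  95.6]
holeR [ 3.4 32.1 95.8]
tipL [  1.2 -24.8  83.6]
tipR [ 0.1 30.5 83.8]
```

Emit:
{"name": "servo_tool", "arguments": {
  "moves": [
    {"tx":0.35,"ty":0.1,"tz":0,"roll":0,"claw":-1},
    {"tx":0.35,"ty":0.1,"tz":0.5,"roll":0,"claw":-1},
    {"tx":0.35,"ty":0.1,"tz":0.9,"roll":0,"claw":-1},
    {"tx":0.35,"ty":0.1,"tz":1.2,"roll":0,"claw":-1},
    {"tx":0.35,"ty":0.1,"tz":1.4,"roll":0,"claw":-1},
    {"tx":0.35,"ty":0.1,"tz":1.6,"roll":0,"claw":-1},
    {"tx":0.35,"ty":0.1,"tz":1.6,"roll":0,"claw":-1}
  ],
  "newtons": 60
}}

```text
time: 8.3
tool_pos: [0.5332, -0.2513, 0.176]
tool_rot: [-2.583, -1.787, 0.0]
ft_force: [-1.0, -0.3, -1.8]
finger_gap: 0.12
```

```bash
python3 - <<'E'
from h import *
s=save("wrist","w7"); save("side","side7"); print(s["ft_force"],s["ft_torque"],s["finger_gap"]); delta([0.533,-.2538,0.187])
a=cv2.imread("pics/side7.png"); cv2.imwrite("pics/z10.png",cv2.resize(a[225:315,340:440],None,fx=6,fy=6,interpolation=cv2.INTER_CUBIC))
E
```

```text
[-0.99444618 -0.3111675  -1.79995276] [-0.01680078  0.0448366   0.010718  ] 0.11985947702473349
R [[0.353, 0.936, 0.0], [0.936, -0.353, -0.0], [-0.0, 0.0, -1.0]] d cm [-0.24  0.04 -1.05] toolx heading deg 69.3334503361136
```

View pics/z10.png

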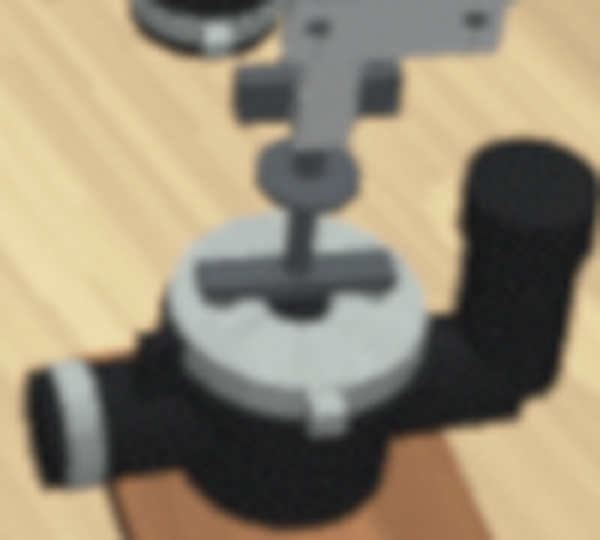

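Emit:
{"name": "servo_tool", "arguments": {
  "moves": [
    {"tx":0,"ty":0,"tz":0.2,"roll":0,"claw":-1},
    {"tx":0,"ty":0,"tz":0.4,"roll":0,"claw":-1},
    {"tx":0,"ty":0,"tz":0.4,"roll":0,"claw":-1}
  ],
  "newtons": 60
}}

```text
time: 8.7
tool_pos: [0.5332, -0.2512, 0.172]
tool_rot: [-2.583, -1.787, 0.0]
ft_force: [0.1, -0.2, -2.8]
finger_gap: 0.12
```

```bash
python3 - <<'E'
from h import *
s=save("wrist","w8"); save("side","side8"); print(s["ft_force"],s["ft_torque"],s["finger_gap"]); delta([0.533,-.2538,0.187])
a=cv2.imread("pics/side8.png"); b=cv2.imread("pics/w8.png"); cv2.imwrite("pics/z11.png",np.hstack([cv2.resize(a[225:315,340:440],None,fx=4,fy=4,interpolation=cv2.INTER_CUBIC),cv2.resize(b[110:230,265:385],(360,360),interpolation=cv2.INTER_CUBIC)]))
E
```

```text
[ 0.0680962  -0.20156343 -2.78488146] [ 0.01659919 -0.00978245  0.0209591 ] 0.12042594541598668
R [[0.353, 0.936, -0.0], [0.936, -0.353, 0.0], [0.0, -0.0, -1.0]] d cm [-0.24  0.05 -1.46] toolx heading deg 69.3358694471313
```

View pics/z11.png

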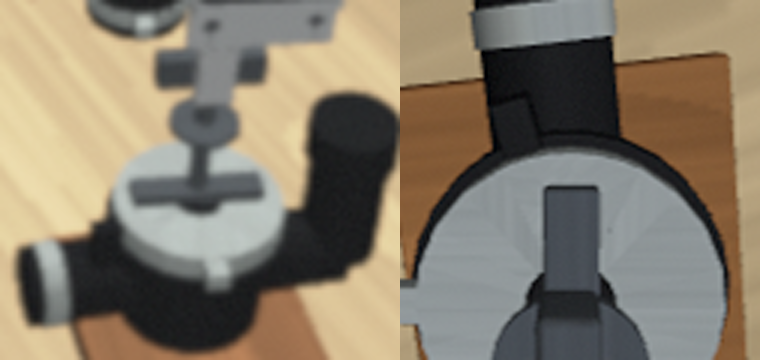

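```bash
python3 - <<'E'
from h import *
c=np.array([.5332,-.2512])
for n,p in [("lug",(303.3,150.7)),("ear",(268.5,205.7))]:
    d=bp("w8",p,.099)[:2]-c; print(n,np.degrees(np.arctan2(d[1],d[0])),np.linalg.norm(d))
E
```

```text
lug 176.61474560313198 0.05392660691711602
ear -114.50343343571507 0.04769169821787752
```

Emit:
{"name": "servo_tool", "arguments": {
  "moves": [
    {"tx":0,"ty":0,"tz":0,"roll":3,"claw":-1},
    {"tx":0,"ty":0,"tz":0,"roll":6,"claw":-1},
    {"tx":0,"ty":0,"tz":0,"roll":9,"claw":-1},
    {"tx":0,"ty":0,"tz":0,"roll":12,"claw":-1},
    {"tx":0,"ty":0,"tz":0,"roll":15,"claw":-1},
    {"tx":0,"ty":0,"tz":0,"roll":18,"claw":-1},
    {"tx":0,"ty":0,"tz":0,"roll":20,"claw":-1},
    {"tx":0,"ty":0,"tz":0,"roll":20,"claw":-1}
  ],
  "newtons": 60
}}

```text
time: 9.6
tool_pos: [0.5335, -0.2512, 0.1725]
tool_rot: [-2.854, -1.312, -0.0]
ft_force: [0.2, 0.2, -1.5]
finger_gap: 0.121
```

```bash
cat > chk.py <<'E'
from h import *
import sys
k=sys.argv[1]
s=save("wrist","w"+k); save("side","side"+k); print(s["time"],s["joints"][5],s["ft_force"],s["ft_torque"],s["finger_gap"]); delta([0.5332,-.2512,0.172])
a=cv2.imread(f"pics/side{k}.png"); b=cv2.imread(f"pics/w{k}.png"); cv2.imwrite(f"pics/c{k}.png",np.hstack([cv2.resize(a[225:315,340:440],None,fx=4,fy=4,interpolation=cv2.INTER_CUBIC),cv2.resize(b[110:230,265:385],(360,360),interpolation=cv2.INTER_CUBIC)]))
E
python3 chk.py 9
```

```text
9.6 -1.4940703218507951 [ 0.1616185   0.23463833 -1.5189275 ] [0.16166726 0.0044395  0.16587871] 0.12090167520711294
R [[0.651, 0.759, 0.0], [0.759, -0.651, 0.0], [0.0, -0.0, -1.0]] d cm [-0.02 -0.02  0.05] toolx heading deg 49.39053066422665
```

View pics/c9.png

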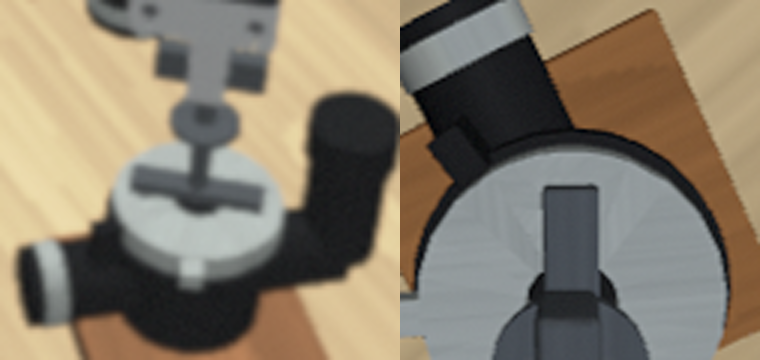

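Emit:
{"name": "servo_tool", "arguments": {
  "moves": [
    {"tx":0,"ty":0,"tz":0,"roll":3,"claw":-1},
    {"tx":0,"ty":0,"tz":0,"roll":6,"claw":-1},
    {"tx":0,"ty":0,"tz":0,"roll":9,"claw":-1},
    {"tx":0,"ty":0,"tz":0,"roll":12,"claw":-1},
    {"tx":0,"ty":0,"tz":0,"roll":15,"claw":-1},
    {"tx":0,"ty":0,"tz":0,"roll":18,"claw":-1},
    {"tx":0,"ty":0,"tz":0,"roll":21,"claw":-1},
    {"tx":0,"ty":0,"tz":0,"roll":24,"claw":-1},
    {"tx":0,"ty":0,"tz":0,"roll":27,"claw":-1},
    {"tx":0,"ty":0,"tz":0,"roll":30,"claw":-1},
    {"tx":0,"ty":0,"tz":0,"roll":33,"claw":-1},
    {"tx":0,"ty":0,"tz":0,"roll":35,"claw":-1},
    {"tx":0,"ty":0,"tz":0,"roll":35,"claw":-1}
  ],
  "newtons": 60
}}

```text
time: 11.0
tool_pos: [0.5339, -0.2509, 0.1726]
tool_rot: [-3.116, -0.393, -0.002]
ft_force: [2.0, 1.9, -2.2]
finger_gap: 0.123
```

```bash
python3 chk.py 10
```

```text
11.0 -0.8834174039992837 [ 1.95883423  1.93936427 -2.21704666] [ 0.5632642  -0.35192783  0.19029305] 0.12304332496789538
R [[0.969, 0.249, 0.001], [0.249, -0.969, 0.001], [0.001, -0.001, -1.0]] d cm [-0.07  0.01  0.05] toolx heading deg 14.392711175506887
```

View pics/c10.png

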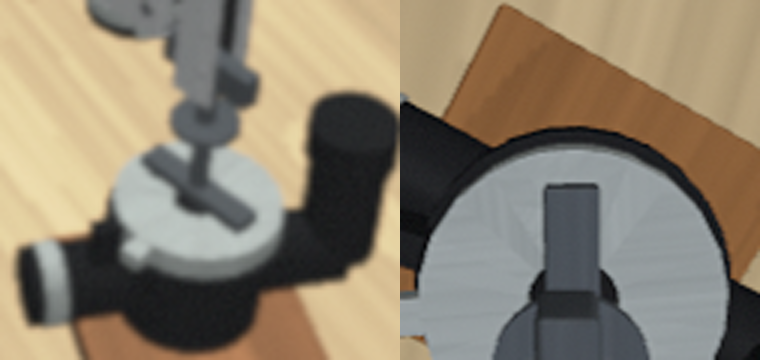

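Emit:
{"name": "servo_tool", "arguments": {
  "moves": [
    {"tx":0,"ty":0,"tz":0,"roll":2,"claw":-1},
    {"tx":0,"ty":0,"tz":0,"roll":4,"claw":-1},
    {"tx":0,"ty":0,"tz":0,"roll":6,"claw":-1},
    {"tx":0,"ty":0,"tz":0,"roll":7,"claw":-1},
    {"tx":0,"ty":0,"tz":0,"roll":7,"claw":-1}
  ],
  "newtons": 60
}}

```text
time: 11.6
tool_pos: [0.5338, -0.2511, 0.1726]
tool_rot: [-3.135, -0.202, -0.002]
ft_force: [2.8, 3.4, -1.1]
finger_gap: 0.119
```

```bash
python3 chk.py 11
```

```text
11.6 -0.7611682031714683 [ 2.83460756  3.36766632 -1.07563893] [ 0.81102353 -0.73397456  0.22774391] 0.11883229519727924
R [[0.992, 0.128, 0.001], [0.128, -0.992, 0.0], [0.001, -0.0, -1.0]] d cm [-0.05 -0.    0.06] toolx heading deg 7.368455623663422
```

View pics/c11.png

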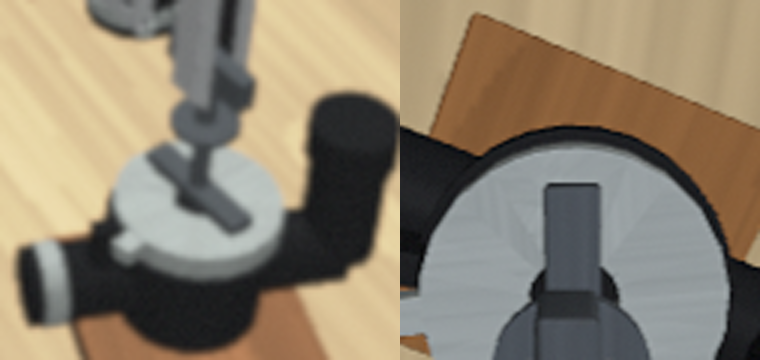

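Emit:
{"name": "servo_tool", "arguments": {
  "moves": [
    {"tx":0,"ty":0,"tz":0,"roll":1.5,"claw":-1},
    {"tx":0,"ty":0,"tz":0,"roll":3,"claw":-1},
    {"tx":0,"ty":0,"tz":0,"roll":4,"claw":-1},
    {"tx":0,"ty":0,"tz":0,"roll":4,"claw":-1}
  ],
  "newtons": 60
}}

```text
time: 12.1
tool_pos: [0.5337, -0.2512, 0.1726]
tool_rot: [-3.14, -0.091, -0.001]
ft_force: [3.3, 4.2, -1.4]
finger_gap: 0.128
```

```bash
python3 chk.py 12
```

```text
12.1 -0.6901713658429623 [ 3.27468983  4.21051904 -1.43967922] [ 0.894777   -0.78850861  0.47579829] 0.12808086749758574
R [[0.998, 0.058, 0.001], [0.058, -0.998, 0.0], [0.001, -0.0, -1.0]] d cm [-0.05 -0.    0.06] toolx heading deg 3.3258215619311855
```

View pics/c12.png

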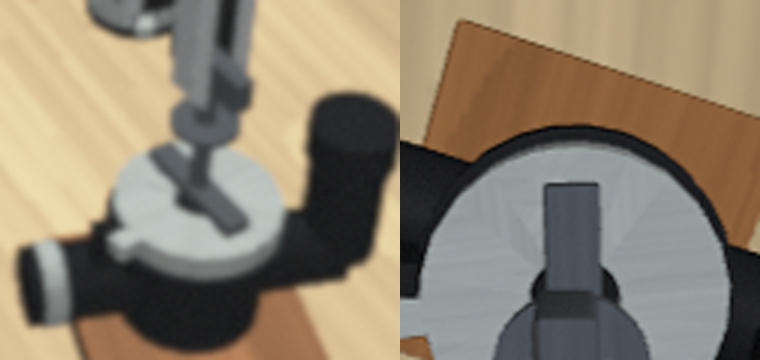

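Emit:
{"name": "servo_tool", "arguments": {
  "moves": [
    {"tx":0,"ty":0,"tz":0,"roll":1,"claw":-1},
    {"tx":0,"ty":0,"tz":0,"roll":2,"claw":-1},
    {"tx":0,"ty":0,"tz":0,"roll":2,"claw":-1}
  ],
  "newtons": 60
}}

```text
time: 12.5
tool_pos: [0.5335, -0.2513, 0.1726]
tool_rot: [3.141, 0.037, -0.0]
ft_force: [2.6, 4.2, -0.9]
finger_gap: 0.125
```

```bash
python3 chk.py 13; python3 - <<'E'
from h import *
a=cv2.imread("pics/side13.png");cv2.imwrite("pics/z13.png",cv2.resize(a[250:300,345:425],None,fx=9,fy=9,interpolation=cv2.INTER_CUBIC))
E
```

```text
12.5 -0.6559035770933409 [ 2.575802   4.1631034 -0.9368868] [ 0.9711843  -0.57113691  0.8376327 ] 0.12493166880810404
R [[1.0, 0.024, 0.0], [0.024, -1.0, -0.0], [0.0, 0.0, -1.0]] d cm [-0.03 -0.01  0.06] toolx heading deg 1.3628173577431595
```

View pics/z13.png

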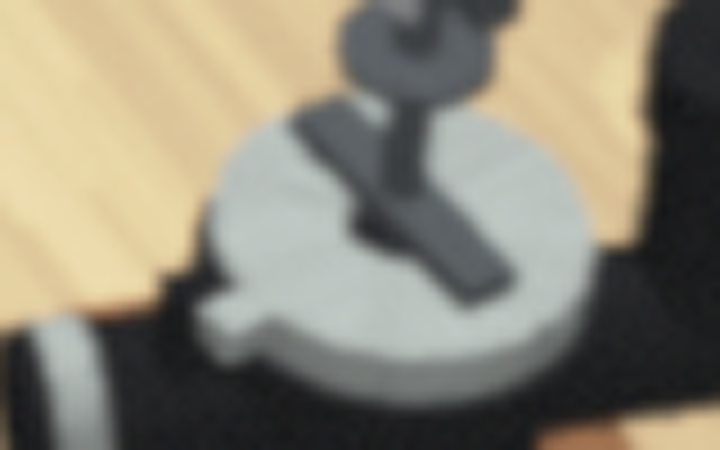

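View pics/w13.png

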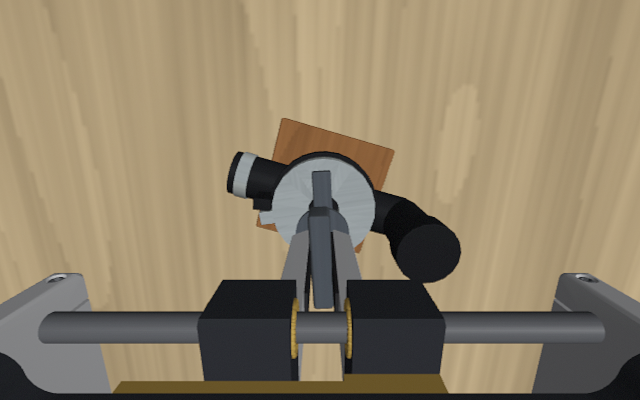

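Emit:
{"name": "servo_tool", "arguments": {
  "moves": [
    {"tx":0,"ty":0,"tz":0,"roll":-2,"claw":-1},
    {"tx":0,"ty":0,"tz":0,"roll":-4,"claw":-1},
    {"tx":0,"ty":0,"tz":0,"roll":-5,"claw":-1},
    {"tx":0,"ty":0,"tz":0,"roll":-5,"claw":-1}
  ],
  "newtons": 60
}}

```text
time: 13.0
tool_pos: [0.5334, -0.252, 0.1725]
tool_rot: [3.136, 0.171, 0.0]
ft_force: [2.3, 2.3, -1.6]
finger_gap: 0.122
```

```bash
python3 chk.py 14
```

```text
13.0 -0.7421167135731298 [ 2.33244518  2.28788196 -1.62727352] [ 0.34598464 -0.69195719  0.09683459] 0.12241142849641314
R [[0.994, 0.109, 0.0], [0.109, -0.994, -0.001], [-0.0, 0.001, -1.0]] d cm [-0.01 -0.07  0.04] toolx heading deg 6.265746134488982
```

View pics/c14.png

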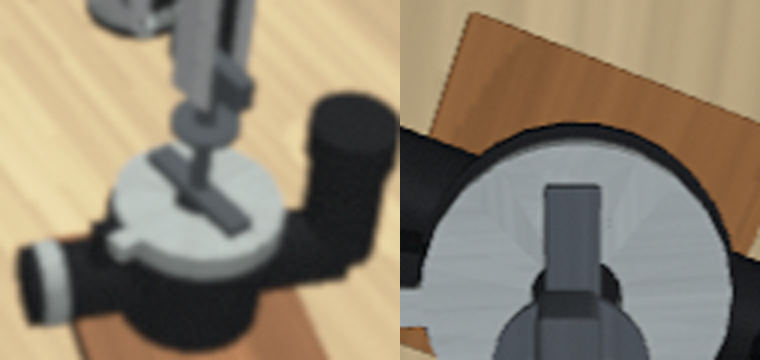

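Emit:
{"name": "servo_tool", "arguments": {
  "moves": [
    {"tx":0.1,"ty":-0.1,"tz":0,"roll":-1.5,"claw":-1},
    {"tx":0.1,"ty":-0.1,"tz":0,"roll":-1.5,"claw":-1}
  ],
  "newtons": 60
}}

```text
time: 13.3
tool_pos: [0.5336, -0.2506, 0.1721]
tool_rot: [3.134, 0.215, -0.003]
ft_force: [-0.4, -0.5, -2.5]
finger_gap: 0.12
```

```bash
python3 chk.py 15
```

```text
13.3 -0.7670987458738492 [-0.35975056 -0.49640056 -2.52081183] [-0.0864215   0.08547783  0.06514364] 0.12037785627074353
R [[0.991, 0.136, -0.001], [0.136, -0.991, -0.0], [-0.001, 0.0, -1.0]] d cm [-0.06  0.06  0.02] toolx heading deg 7.820011196156981
```

Free of side load; lift out.

Emit:
{"name": "servo_tool", "arguments": {
  "moves": [
    {"tx":0,"ty":0,"tz":-0.4,"roll":0,"claw":-1},
    {"tx":0,"ty":0,"tz":-1,"roll":0,"claw":-1},
    {"tx":0,"ty":0,"tz":-2,"roll":0,"claw":-1},
    {"tx":0,"ty":0,"tz":-4,"roll":0,"claw":-1},
    {"tx":0,"ty":0,"tz":-8,"roll":0,"claw":-1},
    {"tx":0,"ty":0,"tz":-10,"roll":0,"claw":-1},
    {"tx":0,"ty":0,"tz":-10,"roll":0,"claw":-1}
  ],
  "newtons": 60
}}

```text
time: 14.1
tool_pos: [0.5361, -0.2516, 0.2778]
tool_rot: [3.128, 0.214, 0.011]
ft_force: [-0.4, 0.6, -2.3]
finger_gap: 0.12
```

```bash
python3 chk.py 16; python3 - <<'E'
from h import *
a=cv2.imread("pics/side16.png");cv2.imwrite("pics/z16.png",cv2.resize(a[190:310,335:445],None,fx=5,fy=5,interpolation=cv2.INTER_CUBIC))
E
```

```text
14.1 -0.7667712003395264 [-0.3854036   0.6454238  -2.25662014] [-0.07590277  0.00631876 -0.00587906] 0.12034107321095616
R [[0.991, 0.136, 0.0], [0.136, -0.991, -0.0], [0.0, 0.0, -1.0]] d cm [-0.12  0.08 10.05] toolx heading deg 7.835517550756006
```

View pics/z16.png

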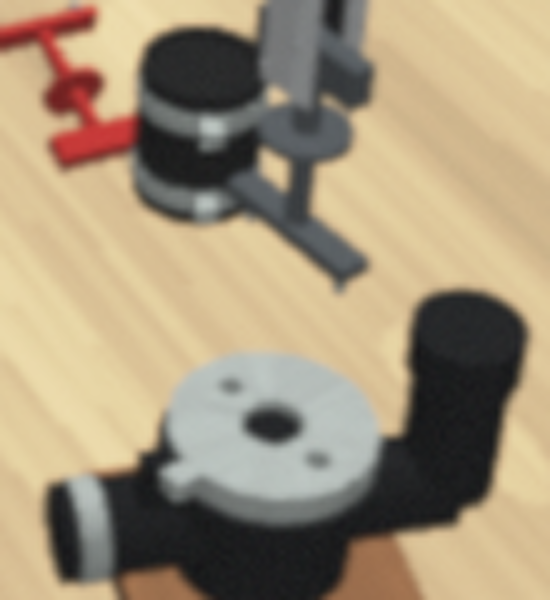

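View pics/w16.png

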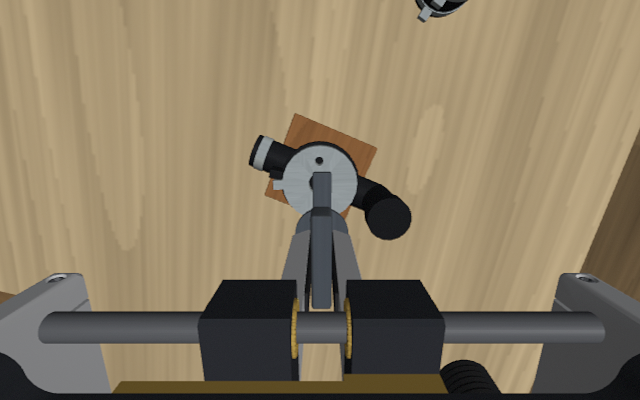

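```bash
python3 - <<'E'
from h import *
S=lambda u,v:(335+u/5,190+v/5)
a,b=bp("side16",S(232,386),.099),bp("side16",S(318,459),.099); d=b-a
e=bp("side16",S(180,472),.099); l=bp("side16",S(155,462),.099); m=(a+b)/2
print(np.degrees(np.arctan2(d[1],d[0])),np.linalg.norm(d), m, [np.degrees(np.arctan2(*(q-m)[[1,0]])) for q in (e,l)])
delta([0.404,0.142,0.211])
E
```

```text
-80.3232560732691 0.055300525268975734 [ 0.53747637 -0.25324359  0.099     ] [np.float64(-170.67273986857555), np.float64(178.91272292281013)]
R [[0.991, 0.136, 0.0], [0.136, -0.991, -0.0], [0.0, 0.0, -1.0]] d cm [ -7.55 -40.64   6.14] toolx heading deg 7.835517550756006
```

Emit:
{"name": "servo_tool", "arguments": {
  "moves": [
    {"tx":0,"ty":0,"tz":-5,"roll":0,"claw":-1},
    {"tx":0,"ty":0,"tz":-10,"roll":-3,"claw":-1},
    {"tx":0,"ty":0,"tz":-15,"roll":-9,"claw":-1},
    {"tx":-0.5,"ty":-3,"tz":-16,"roll":-15,"claw":-1},
    {"tx":-1.3,"ty":-7,"tz":-16,"roll":-22,"claw":-1},
    {"tx":-2.1,"ty":-11,"tz":-16,"roll":-29,"claw":-1},
    {"tx":-2.9,"ty":-15,"tz":-16,"roll":-36,"claw":-1},
    {"tx":-3.7,"ty":-19,"tz":-16,"roll":-43,"claw":-1},
    {"tx":-4.5,"ty":-23,"tz":-16,"roll":-50,"claw":-1},
    {"tx":-5.3,"ty":-27,"tz":-16,"roll":-57,"claw":-1},
    {"tx":-6.1,"ty":-31,"tz":-16,"roll":-64,"claw":-1},
    {"tx":-7,"ty":-35,"tz":-16,"roll":-70,"claw":-1},
    {"tx":-7.6,"ty":-38.5,"tz":-16,"roll":-73.7,"claw":-1},
    {"tx":-8,"ty":-40.9,"tz":-16,"roll":-73.7,"claw":-1},
    {"tx":-8,"ty":-40.9,"tz":-16,"roll":-73.7,"claw":-1},
    {"tx":-8,"ty":-40.9,"tz":-11,"roll":-73.7,"claw":-1},
    {"tx":-8,"ty":-40.9,"tz":-6,"roll":-73.7,"claw":-1},
    {"tx":-8,"ty":-40.9,"tz":-1,"roll":-73.7,"claw":-1},
    {"tx":-8,"ty":-40.9,"tz":2,"roll":-73.7,"claw":-1},
    {"tx":-8,"ty":-40.9,"tz":2,"roll":-73.7,"claw":-1}
  ],
  "newtons": 60
}}

```text
time: 16.2
tool_pos: [0.3958, 0.1429, 0.246]
tool_rot: [-2.375, -2.045, 0.016]
ft_force: [-0.3, 0.3, -1.7]
finger_gap: 0.126
```

```bash
python3 - <<'E'
from h import *
s=save("wrist","w17"); save("side","side17"); save("top","top17"); print(s["time"],s["ft_force"],s["finger_gap"]); delta([0.399,0.142,0.210])
E
```

```text
16.2 [-0.27907464  0.3175331  -1.71987093] 0.12637489341335062
R [[0.148, 0.989, 0.002], [0.989, -0.148, -0.0], [0.0, 0.002, -1.0]] d cm [-0.18 -0.11  4.4 ] toolx heading deg 81.49360955405477
```

View pics/w17.png

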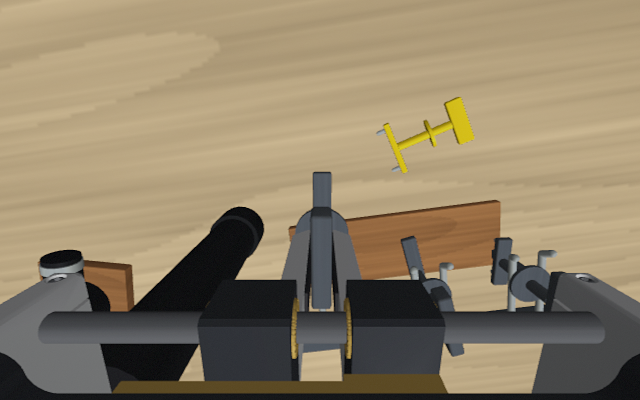

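View pics/top17.png

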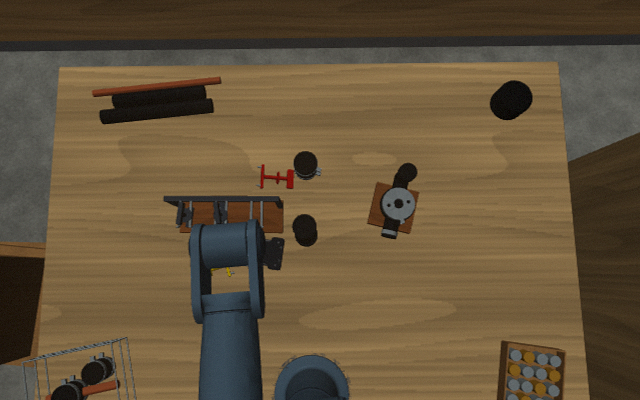

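Emit:
{"name": "servo_tool", "arguments": {
  "moves": [
    {"tx":-0.1,"ty":-0.1,"tz":2.5,"roll":0,"claw":-1},
    {"tx":-0.1,"ty":-0.1,"tz":4.3,"roll":0,"claw":-1},
    {"tx":-0.1,"ty":-0.1,"tz":4.3,"roll":0,"claw":-1},
    {"tx":-0.1,"ty":-0.1,"tz":4.3,"roll":0,"claw":-1},
    {"tx":-0.1,"ty":-0.1,"tz":4.3,"roll":0,"claw":-1}
  ],
  "newtons": 60
}}

```text
time: 16.85
tool_pos: [0.3996, 0.1432, 0.2118]
tool_rot: [2.378, 2.05, 0.005]
ft_force: [-0.4, -0.5, -2.3]
finger_gap: 0.123
```

```bash
python3 - <<'E'
from h import *
s=save("side","side18"); print(s["time"],s["ft_force"]); delta([0.4965,0.1415,0.210])
a=cv2.imread("pics/side18.png");cv2.imwrite("pics/z18.png",cv2.resize(a[80:230,220:350],None,fx=4,fy=4,interpolation=cv2.INTER_CUBIC))
E
```

```text
16.85 [-0.38775353 -0.5312764  -2.3438607 ]
R [[0.147, 0.989, 0.003], [0.989, -0.147, 0.0], [0.001, 0.003, -1.0]] d cm [1.26 9.63 0.18] toolx heading deg 81.53388073285457
```

View pics/z18.png

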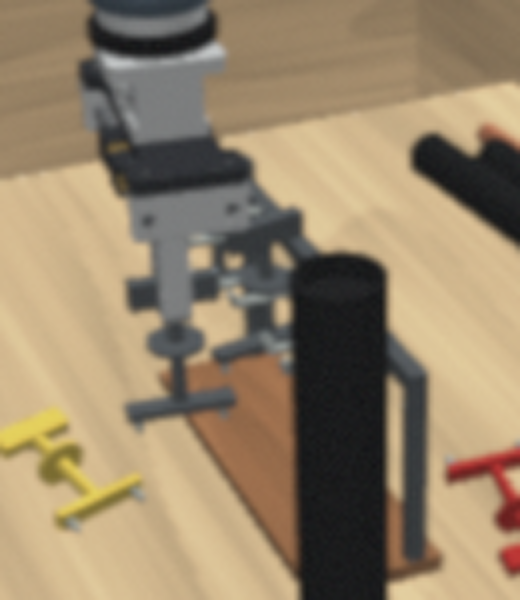

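Emit:
{"name": "servo_tool", "arguments": {
  "moves": [
    {"tx":0.3,"ty":2,"tz":0,"roll":0,"claw":-1},
    {"tx":0.5,"ty":4,"tz":0,"roll":0,"claw":-1},
    {"tx":0.8,"ty":6,"tz":0,"roll":0,"claw":-1},
    {"tx":1.1,"ty":8,"tz":0,"roll":0,"claw":-1},
    {"tx":1.25,"ty":9.6,"tz":0,"roll":0,"claw":-1},
    {"tx":1.25,"ty":9.6,"tz":0,"roll":0,"claw":-1},
    {"tx":1.25,"ty":9.6,"tz":0,"roll":0,"claw":-1}
  ],
  "newtons": 60
}}

```text
time: 17.6
tool_pos: [0.4951, 0.1414, 0.21]
tool_rot: [2.379, 2.051, 0.0]
ft_force: [0.0, 0.9, -1.9]
finger_gap: 0.123
```

```bash
python3 - <<'E'
from h import *
s=save("wrist","w19"); print(s["time"],s["ft_force"]); delta([0.4965,0.1415,0.186])
a=cv2.imread("pics/w19.png");cv2.imwrite("pics/z19.png",cv2.resize(a[140:310,240:410],None,fx=3.5,fy=3.5,interpolation=cv2.INTER_CUBIC))
E
```

```text
17.6 [ 0.03059625  0.89522293 -1.87041104]
R [[0.147, 0.989, 0.0], [0.989, -0.147, 0.0], [0.0, 0.0, -1.0]] d cm [0.03 0.18 2.39] toolx heading deg 81.54147072457187
```

View pics/z19.png

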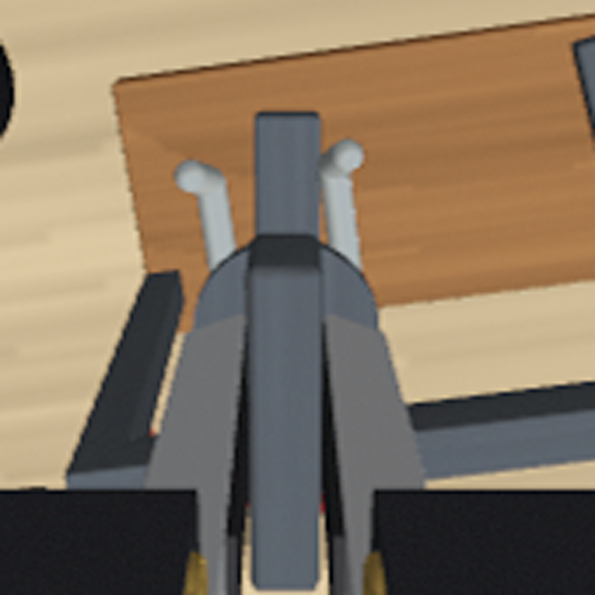

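Emit:
{"name": "servo_tool", "arguments": {
  "moves": [
    {"tx":0,"ty":0.1,"tz":0.8,"roll":0,"claw":-1},
    {"tx":0,"ty":0.1,"tz":1.6,"roll":0,"claw":-1},
    {"tx":0,"ty":0.1,"tz":2.1,"roll":0,"claw":-1},
    {"tx":0,"ty":0.1,"tz":2.3,"roll":0,"claw":-1},
    {"tx":0,"ty":0.1,"tz":2.35,"roll":0,"claw":-1},
    {"tx":0,"ty":0.1,"tz":2.35,"roll":0,"claw":-1}
  ],
  "newtons": 60
}}

```text
time: 18.25
tool_pos: [0.4961, 0.1412, 0.186]
tool_rot: [2.379, 2.051, 0.001]
ft_force: [0.1, 0.0, -1.8]
finger_gap: 0.123
```

```bash
python3 - <<'E'
from h import *
s=save("side","side20"); print(s["time"],s["ft_force"],s["ft_torque"]); delta([0.4965,0.1415,0.186])
a=cv2.imread("pics/side20.png");cv2.imwrite("pics/z20.png",cv2.resize(a[80:230,220:350],None,fx=4,fy=4,interpolation=cv2.INTER_CUBIC))
E
```

```text
18.25 [ 0.06755478  0.02282777 -1.75213735] [ 0.00178673 -0.03219592 -0.00291245]
R [[0.147, 0.989, 0.001], [0.989, -0.147, 0.0], [0.0, 0.001, -1.0]] d cm [0.03 0.03 0.  ] toolx heading deg 81.5337365341086
```

View pics/z20.png

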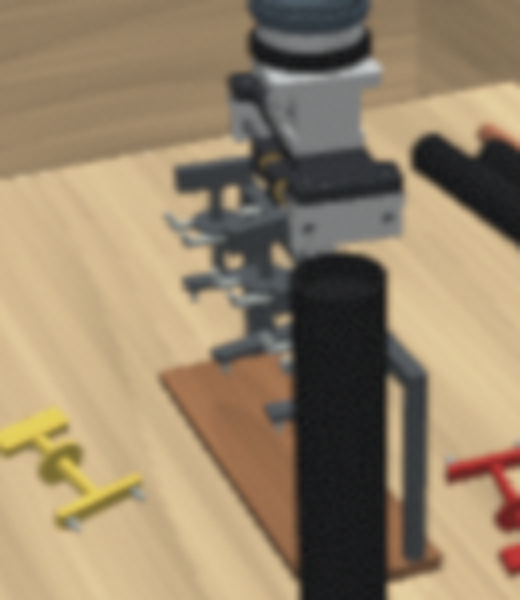

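Emit:
{"name": "servo_tool", "arguments": {
  "moves": [
    {"tx":0,"ty":0,"tz":0.05,"roll":0,"claw":-1},
    {"tx":0,"ty":0,"tz":0.1,"roll":0,"claw":-1},
    {"tx":0,"ty":0,"tz":0.1,"roll":0,"claw":-1}
  ],
  "newtons": 60
}}

```text
time: 18.6
tool_pos: [0.4963, 0.1413, 0.1859]
tool_rot: [2.379, 2.051, 0.001]
ft_force: [-2.7, 0.2, 5.9]
finger_gap: 0.12
```

Emit:
{"name": "servo_tool", "arguments": {
  "moves": [
    {"tx":0,"ty":0,"tz":-0.05,"roll":0,"claw":-0.6},
    {"tx":0,"ty":0,"tz":-0.05,"roll":0,"claw":-0.4},
    {"tx":0,"ty":0,"tz":-0.05,"roll":0,"claw":-0.2},
    {"tx":0,"ty":0,"tz":-0.05,"roll":0,"claw":0},
    {"tx":0,"ty":0,"tz":-0.05,"roll":0,"claw":0},
    {"tx":0,"ty":0,"tz":-0.05,"roll":0,"claw":0}
  ]
}}

```text
time: 19.2
tool_pos: [0.4959, 0.1412, 0.1853]
tool_rot: [-2.379, -2.051, 0.0]
ft_force: [-0.1, 0.1, -0.2]
finger_gap: 0.5
```

```bash
python3 - <<'E'
from h import *
s=save("wrist","w21"); print(s["time"],s["ft_force"],s["finger_gap"]); delta([0.4965,0.1415,0.186])
a=cv2.imread("pics/w21.png");cv2.imwrite("pics/z21.png",cv2.resize(a[140:310,240:410],None,fx=3.5,fy=3.5,interpolation=cv2.INTER_CUBIC))
E
```

```text
19.2 [-0.12220245  0.08013627 -0.19229815] 0.5000423666209044
R [[0.147, 0.989, -0.0], [0.989, -0.147, 0.0], [-0.0, -0.0, -1.0]] d cm [ 0.04  0.05 -0.06] toolx heading deg 81.53192430086459
```

View pics/z21.png

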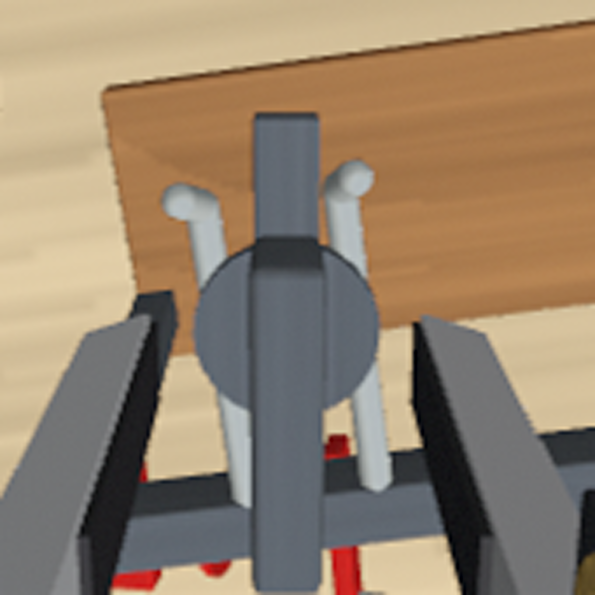

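Emit:
{"name": "servo_tool", "arguments": {
  "moves": [
    {"tx":0,"ty":0,"tz":-2,"roll":0,"claw":0},
    {"tx":0,"ty":0,"tz":-5,"roll":0,"claw":0},
    {"tx":0,"ty":0,"tz":-10,"roll":0,"claw":0},
    {"tx":0,"ty":0,"tz":-15,"roll":0,"claw":0},
    {"tx":2,"ty":-2,"tz":-20,"roll":0,"claw":0},
    {"tx":6,"ty":-2,"tz":-20,"roll":0,"claw":0},
    {"tx":9,"ty":-2,"tz":-20,"roll":0,"claw":0},
    {"tx":9,"ty":-2,"tz":-20,"roll":0,"claw":0},
    {"tx":9,"ty":-2,"tz":-20,"roll":0,"claw":0},
    {"tx":9,"ty":-2,"tz":-20,"roll":0,"claw":0},
    {"tx":9,"ty":-2,"tz":-20,"roll":0,"claw":0},
    {"tx":9,"ty":-2,"tz":-20,"roll":0,"claw":0}
  ]
}}

```text
time: 20.45
tool_pos: [0.4895, 0.2324, 0.3854]
tool_rot: [-2.381, -2.05, 0.0]
ft_force: [0.4, -0.2, 0.4]
finger_gap: 0.498
```

```bash
python3 - <<'E'
from h import *
s=save("wrist","w22"); save("top","top22"); save("side","side22"); print(s["time"],s["tool_pos"],s["ft_force"])
a=cv2.imread("pics/w22.png");cv2.imwrite("pics/z22.png",cv2.resize(a[130:260,180:440],None,fx=3,fy=3,interpolation=cv2.INTER_CUBIC))
b=cv2.imread("pics/side22.png");cv2.imwrite("pics/z22s.png",cv2.resize(b[100:330,220:480],None,fx=2.5,fy=2.5,interpolation=cv2.INTER_CUBIC))
t=cv2.imread("pics/top22.png");t0=cv2.imread("pics/top0.png")
for n,(x0,y0,x1,y1) in {"coupling":(290,148,325,182),"pipe":(288,210,322,250),"ring":(365,155,425,242)}.items(): print(n,cv2.absdiff(t,t0)[y0:y1,x0:x1].max(), cv2.absdiff(t,t0)[y0:y1,x0:x1].mean())
E
```

```text
20.45 [0.48948619 0.23244352 0.38539475] [ 0.3963546  -0.22996763  0.35158373]
coupling 38 7.5969187675070025
pipe 21 7.49828431372549
ring 111 9.581226053639847
```

View pics/z22.png

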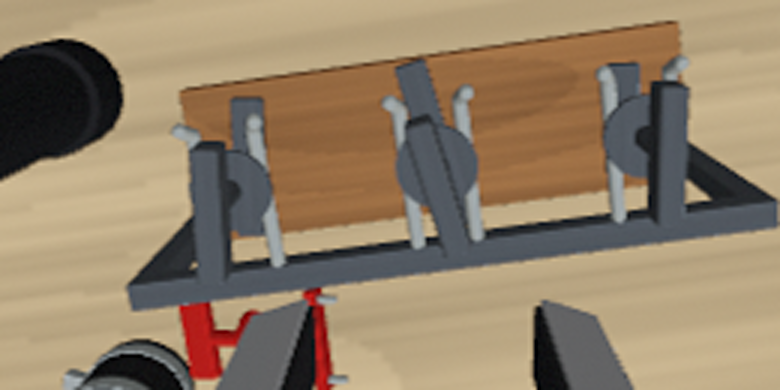

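View pics/z22s.png

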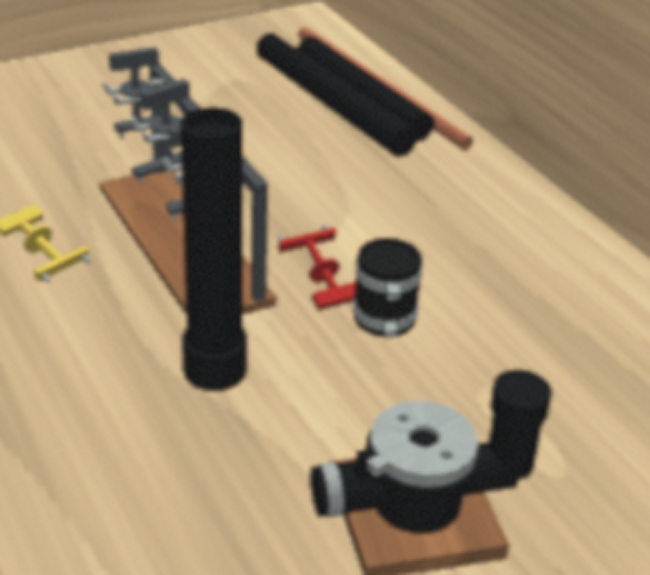

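```bash
python3 -c "
from h import *
print(finish_job())"
```

```text
the job is handed in; nothing more can be done
None
```

The medium spanner turned the lock ring clockwise to its stop and is hanging back, upright, on the fork it came from. The job was handed in at about 20.5 s on the robot's clock, with the gripper clear of everything.

**Which spanner:** I took the spanner on the fork at rack y = -95. Its half-bridge measured about 37 mm in the images, against about 43 mm and 27 mm for the other two.

**Seating:** The first readings of where the prongs stood over the holes disagreed by a few millimetres between the side and wrist cameras. I looked again with the tips 12 mm above the ring, where both cameras agreed, and corrected before lowering. The prongs then went about 10 mm into the holes with no noticeable contact force.

**Turning:** The torque about the vertical was about 0.2 N m while the ring turned and rose to 0.84 N m at the stop. The hole line in the side view moved from -20.8° to -80.3°, a turn of about 59.5°, which matches the 59° predicted. The ear ended beside the lug, about 10 to 13° apart in rough readings; the stated gap at the stop is 13.75°.

**Last checks:**
- The disc lies on both fork bars and the spanner hangs upright.
- The other two spanners hang on their forks.
- The coupling and pipe show no visible movement against the first top picture.
- The force reading was near zero after letting go.
- No check failed.

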